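# Lock the drip tray with a twist-lock rail stop

### The job

Drop the twist-lock stop into the slot of the dock's rail and slide it against the drip tray, pushing the tray in gently until you feel the hidden spring behind it push back with about 6 newtons. Then press the stop down against the rail's sprung strip and turn it a quarter turn either way so that it locks there, let it rise and let go: it must stay locked and keep the tray pressed on its spring. Do not ram the tray or the rail, and leave the tumblers and the jar where they are.

Things in the scene. Friction and masses are not known exactly. Their poses are not given: they have to be found in the camera images.
- stop: Loose grey twist-lock stop, 84 mm tall, about 0.2 kg, upright on the counter left or right of the dock (the tumbler takes the other place). Origin: centre of its underside, z up. From below: steel T-head 36 mm along x by 18 along y, z 0 to 8 mm; round stem, diameter 14, z 8 to 20; collar; grip wing. Half a turn leaves it the same.
- stop_collar (a point): Centre of the stop's round collar, 26 mm above its underside: diameter 40, z 20 to 32 mm. The collar pushes the tray; being round and central it pushes the same while the stop turns.
- stop_grip (a point): Point on the stop's axis 62 mm above its underside, where to grip its flat upright wing: 36 mm along x by 16 mm along y, z 32 to 84 mm, parallel to the T-head. Grip it firmly: the push acts some 35 mm below and tilts it.
- dock: Fixed metal dock. Origin on the counter under its centre line; x runs along the rail towards tray and hood, z up. Its rail is a C-channel 50 mm wide, x -150 to +55 mm, top 24 mm above the counter. Beyond it the tray bay, x +15 to +200 mm, with cheeks 40 mm high at y +-86 mm.
- slot_mouth (a point): On the centre line of the rail's slot at dock x -80 mm, at its top, 24 mm above the counter: a good place to drop the stop in. The slot runs along dock x from -146 to +51 mm (its far part under the tray), 20.5 mm wide. Its lips are 4 mm thick, underside 20 mm up; the channel below is 42 mm wide, so the T-head can turn there.
- strip_top (a point): Top of the sprung rubber strip in the channel, 14 mm above the counter; it spans the whole slot. A stop dropped in rests on it, head still 2 mm up in the slot, unable to turn. Pressed 3 to 5 mm down (13 to 15 N; 10 N preload, 1 N/mm, hard end at 6 mm) it turns; turned and let rise, it is clamped under the lips, underside 12 mm up, held by friction.
- tray: Loose white drip tray with a steel grate, 130 mm along x, 154 along y, 22 high, about 0.25 kg. Origin: centre of its underside; axes like the dock's. It lies on runners, underside 26 mm above the counter, and slides along the dock's x between cheeks with 2 mm play; sliding friction 1 to 3 N.
- tray_front (a point): Middle of the tray's near face, 37 mm above the counter: where the stop's collar pushes it, towards dock +x.
- hood_mouth (a point): Mouth of the steel hood over the far end of the tray, at dock x +135 mm; hood 66 mm high. Hidden in it is a spring buffer of 1.5 N/mm with 14 mm of travel and no preload. Where the tray meets it cannot be seen and differs each time (after 10 to 33 mm of travel from the start): it must be felt.
- tumbler: Bystander: upside-down clear tumbler, diameter 66, 100 mm tall, origin centre of its underside.
- tumbler2: Bystander: another such tumbler, left of the dock.
- jar: Bystander: amber jar, diameter 70, 90 mm tall, beyond the rail; origin centre of its underside.
Things that resemble listed ones, but are neither listed nor needed, are in the scene too. There is more than one size of the tray; the one meant has the size given above.

How it is judged:
On the way, in this order (a step that is already met when the one before it is completed fails the run):
1. the stop's head is down in the rail's slot, in line with it (y of stop in the frame of dock between -0.004 and 0.004 m and x of stop in the frame of dock between -0.13 and 0.036 m and angle between stop's own z axis and vertical below 0.12 rad and z of stop in the frame of dock below 0.0165 m and angle between the x axis of stop and the x axis of dock, either way round below 0.25 rad), for 0.1 s.
2. the stop, in the slot, pushes the tray with 4 to 14 N (y of stop in the frame of dock between -0.004 and 0.004 m and x of stop in the frame of dock between -0.13 and 0.036 m and angle between stop's own z axis and vertical below 0.12 rad and z of stop in the frame of dock below 0.0165 m and contact force between stop and tray between 4 and 14 N), for 0.2 s.
3. the stop is turned across the slot under the lips (y of stop in the frame of dock between -0.004 and 0.004 m and x of stop in the frame of dock between -0.13 and 0.036 m and angle between stop's own z axis and vertical below 0.12 rad and z of stop in the frame of dock below 0.0135 m and angle between the x axis of stop and the y axis of dock, either way round below 0.26 rad), for 0.1 s.
At the end, for the whole second after the job is handed in: The stop stands upright in the rail (within 4 mm of its centre line), turned across the slot within 15 degrees, clamped up under the lips (underside 12 mm above the counter, +-1.5 mm), released and at rest, its collar pressing the tray on its spring with 3 to 14 N (all of step 3 and z of stop in the frame of dock above 0.0105 m and contact force between stop and tray between 3 and 14 N and linear speed of each of stop, tray below 0.01 m/s); the robot touches nothing.
It fails at once if the tray is rammed: the stop presses it with over 22 N (contact force between stop and tray above 22 N).
It fails at once if the stop is forced into the dock with over 55 N in all (contact force between stop and dock above 55 N).
It fails at once if the arm or fingers press on the dock with over 25 N (contact force between any of the arm, the fingers and dock above 25 N).
It fails at once if a bystander is moved by over 20 mm (distance of any of tumbler, tumbler2, jar from where it was at the start of the episode above 0.02 m).
It also fails if it takes over 64 s, if anything falls off the work surface, if the arm or the gripper's body presses on something with over 40 N, if the wrist force passes 120 N, or if a joint passes its speed limit or range.

### The arm

A 7-joint arm with a two-finger parallel gripper is mounted at the origin on the work surface. World frame = base frame: x ahead of the robot, y to its left, z up, the work surface at z = 0. Lengths are in m, angles in rad, forces in N, time in s.
With the tool pointing down it reaches from about 0.35 to 0.775 m from the base axis. Payload 3.1 kg.
Tool frame: the origin (TCP) lies midway between the tips of the shut fingers; the grasp point (between the pads) lies 19 mm behind it (manip.grip_point_offset is the distance from the TCP to the grasp point, in m); z points along the fingers, y is the line along which they close (so a half turn about z gives the same grasp; the last joint's range is limited). The gripper opens to 85 mm and grips with 20 to 120 N. Pads are 22 mm wide; open, the fingers measure 114 mm over their backs; the gripper's body (76 mm by 85 mm) begins 54 mm behind the grasp point. The pads swing forward as they close: fully open they stand 13 mm farther back than shut.
Start: joints at [-1.354, 0.311, 0.014, 1.512, -0.004, 1.319, -0.027], TCP at [0.141, 0.532, 0.231] pointing down, gripper open.
Joint ranges: [-2.7, 2.7], [-0.3, 1.91], [-1.27, 1.3], [0.12, 2.57], [-1.44, 4.58], [0.2, 2.03], [-3.05, 3.05]. Speed limits (rad/s): [2.79, 2.79, 3.14, 3.14, 3.14, 3.14, 3.14].

### API

Orientations are given as a 3x3 rotation matrix whose columns are the frame's x, y, z axes.
In Python, from bench import read_state, optics, order, manip gives the robot as it stands.
- The arm moves only by the tool drive_tool, never from a script. Its argument "rows" is a list that holds one entry, the list of rows, each a list of 5 numbers: the gripper's target within -1 to 1 (shut at 1, half-way at 0, fully open at -1), then the shift along the world's x, y, z in units of 30 mm (1.0 is 30 mm), then the turn about the world's z in units of 6 degrees (1.0 is 6 degrees). In form: [[[jaw, dx, dy, dz, spin], ...]]. A call has exactly 5 rows; each row shifts and turns the commanded pose from where the row before left it; what a row does not reach is not made up. A row lasts 1/8 s, in which the tool goes at most 62.5 mm and 10.7 degrees, less where a joint would pass 70% of its speed; a pose out of reach is approached as far as the arm can. A call is refused whole if a number of a shift passes 1 or a number of a turn 1, either way. A call with a gripper value outside its range is refused whole. The fingers move at their own pace and stop on an object; "grip_force" is the grip in N (left out, the last holds). Time passes only in rows, so rows that do not move let the fingers close, or fill a call up. It gives the time, the measured TCP pose, the force, the opening and the grip force at its end, in the units of the state.
- read_state(): the state, without advancing time (a new reading comes with each control period).
- optics.read_camera(name): name is "scene" or "top"; returns a dict with "pixels" (400x640x3 uint8, red, green, blue), "K" (3x3 intrinsics, pixels), "distortion" ([k1, k2, p1, p2, k3] as OpenCV has them; the pictures are not rectified), "pose" (4x4, takes a point from camera to world coordinates). Camera axes: x right, y up, looking along -z (the intrinsics and any distortion apply to the point x, -y, -z); pixel columns grow to the right and rows downward; lengths in m; the calibration is good to about 2 mm. A picture is of the moment at which its call begins. There is no depth.
- order.hand_in(): hands the job in; it is judged then, once.
The state is a dict: "time_s": time; "q": joint angles; "dq": joint speeds; "tau": joint torques, N m; "tool_pos": TCP position; "eef_rot": TCP orientation; "contact_force": force on the tool from outside, world axes, zero at the start; "moment": the same for the moment, N m; "grip_width": finger opening in m; "gripper_force": force on a finger pad.
Only numpy, scipy, OpenCV 4.12 (cv2) and the standard library are available. Lean on these libraries where they do the work, as an engineer would, in place of code of your own. Each camera call takes 0.05 s, during which the arm holds its last target. There are 200 camera calls.

## Working session

There is one attempt and no reset: what is moved stays moved. The work goes in short steps, Python scripts to look and compute and a tool call to move; the robot and the scene stay as the last step left them, time stands still between calls to the robot, and variables do not carry over. Pictures are saved under pics/ and viewed, at most 10 in all, crops included, and the job is handed in when it is done.

Besides the shell and the picture viewer there is one more tool, called after ">>>" by a JSON object that holds its "method" and its "body". drive_tool: Moves the arm, as the interface text tells. Its arguments: {"type":"object","properties":{"rows":{"type":"array","items":{"type":"array","items":{"type":"array","items":{"type":"number"}}}},"grip_force":{"type":"number"}},"required":["rows"]}

```bash
mkdir -p pics
cat > h.py <<'E'
import numpy as np, cv2
from bench import read_state, optics, order, manip
def cam(n,f=None):
    c=optics.read_camera(n)
    if f: cv2.imwrite('pics/'+f,cv2.cvtColor(c['pixels'],cv2.COLOR_RGB2BGR))
    return c
def p2w(c,uv,z):
    uv=np.array(uv,float).reshape(-1,1,2)
    n=cv2.undistortPoints(uv,np.array(c['K']),np.array(c['distortion'])).reshape(-1,2)
    P=np.array(c['pose']); d=np.c_[n[:,0],-n[:,1],-np.ones(len(n))]@P[:3,:3].T
    o=P[:3,3]; t=(np.broadcast_to(z,len(n))-o[2])/d[:,2]
    return o+d*t[:,None]
def w2p(c,X):
    P=np.array(c['pose']); X=np.array(X,float).reshape(-1,3)
    q=(X-P[:3,3])@P[:3,:3]; q=q*[1,-1,-1]
    return cv2.projectPoints(q,np.zeros(3),np.zeros(3),np.array(c['K']),np.array(c['distortion']))[0].reshape(-1,2)
E
python3 - <<'E'
from h import *
for n in('top','scene'):
    c=cam(n,n+'0.png'); print(n,np.round(c['pose'],3).tolist(),np.round(c['K'],0).tolist())
s=read_state();print(s['time_s'],s['tool_pos'],np.round(s['eef_rot'],3),s['contact_force'])
E
```

```text
top [[0.023, 0.991, -0.131, 0.362], [-1.0, 0.025, 0.011, -0.004], [0.014, 0.131, 0.991, 1.294], [0.0, 0.0, 0.0, 1.0]] [[485.0, 0.0, 319.0], [0.0, 485.0, 199.0], [0.0, 0.0, 1.0]]
scene [[0.231, -0.583, 0.779, 1.263], [0.973, 0.152, -0.174, -0.187], [-0.017, 0.798, 0.602, 0.656], [0.0, 0.0, 0.0, 1.0]] [[377.0, 0.0, 322.0], [0.0, 377.0, 195.0], [0.0, 0.0, 1.0]]
0.1 [0.14054963 0.53103461 0.23033023] [[-0.967  0.256 -0.   ]
 [ 0.256  0.967 -0.002]
 [-0.    -0.002 -1.   ]] [-0.24651174  0.08111646  0.64758105]
```

View pics/top0.png

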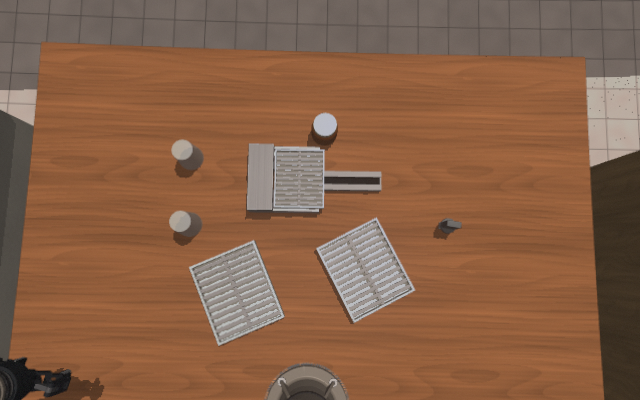

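View pics/scene0.png

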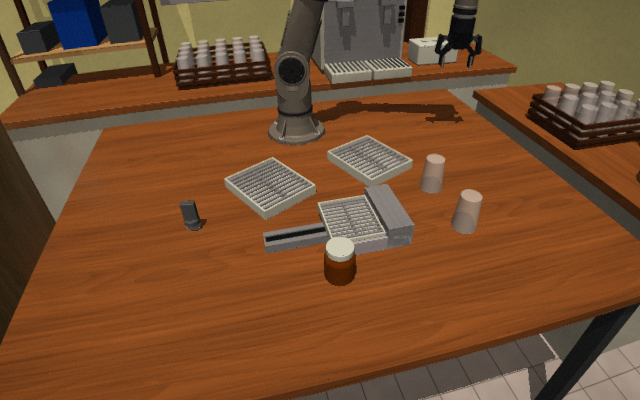

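The top view shows the dock, with its rail at about (325–381, 181) and the tray to the left of it. The stop is at (449,225), the jar at (325,127) and the tumblers at (183,150) and (180,222). I'll zoom in on the stop and the rail.

Run:
```python
import cv2,numpy as np
a=cv2.imread('pics/top0.png');b=cv2.imread('pics/scene0.png')
A=cv2.resize(a[140:240,310:470],None,fx=5,fy=5,interpolation=cv2.INTER_CUBIC)[:,:800]
cv2.imwrite('pics/c1.png',A)
B=cv2.resize(b[185:265,170:330],None,fx=5,fy=5,interpolation=cv2.INTER_CUBIC)
cv2.imwrite('pics/c2.png',B)
```

```text
(no output)
```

View pics/c1.png

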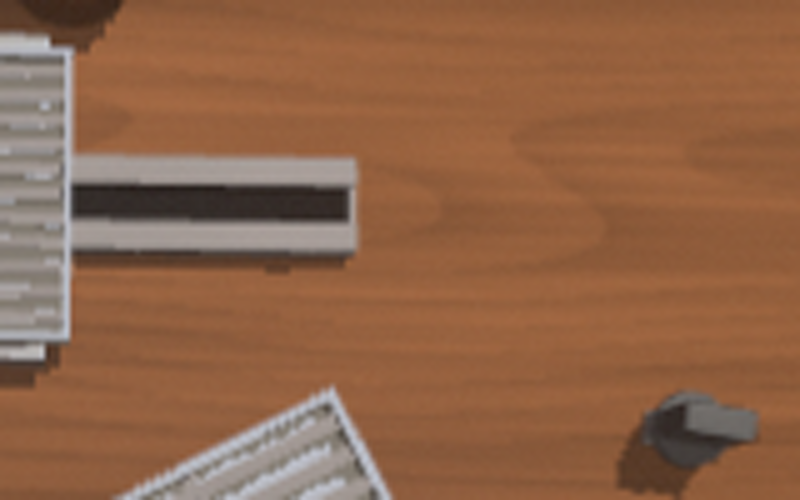

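View pics/c2.png

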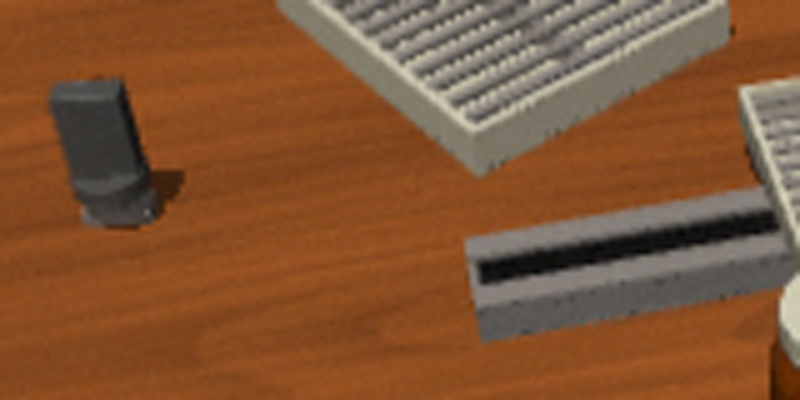

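Crop 1 shows the wing's top face at about (721,422), in enlarged pixels. The rail edges are at v≈157 and 251, with its near end at u≈357. Crop 2 shows the wing's top corners at about (50,90)–(124,84) and the rail's end corner at (467,240).

Run:
```python
from h import *
t=cam('top');s=cam('scene')
f=lambda p,o:(np.array(p,float)+.5)/5-.5+o
T=lambda p,z:p2w(t,f(p,[310,140]),z)
S=lambda p,z:p2w(s,f(p,[170,185]),z)
r=lambda x:np.round(x[:,:2],4).tolist()
print('wing top',r(T([[686,403],[757,412],[754,440],[686,432],[721,422]],.084)))
print('rail far/near edges',r(T([[75,155],[356,158],[75,249],[356,251]],.024)))
print('slot',r(T([[75,185],[350,187],[75,219],[350,222]],.024)))
print('tray edge',r(T([[72,47],[69,340]],.048)))
print('scene wing',r(S([[50,98],[58,80],[121,79],[126,93]],.084)))
print('scene rail end',r(S([[467,240],[480,303]],.024)), 'slot end',r(S([[478,262],[484,284]],.024)))
```

```text
wing top [[0.4769, -0.3401], [0.4733, -0.3754], [0.4593, -0.3737], [0.4624, -0.3399], [0.4679, -0.3574]]
rail far/near edges [[0.607, -0.0329], [0.6092, -0.1827], [0.5564, -0.034], [0.5591, -0.183]]
slot [[0.5908, -0.0333], [0.5935, -0.1796], [0.5725, -0.0337], [0.5746, -0.1797]]
tray edge [[0.66, -0.0295], [0.5051, -0.0314]]
scene wing [[0.4717, -0.3746], [0.4574, -0.3715], [0.4647, -0.3399], [0.4772, -0.337]]
scene rail end [[0.56, -0.1818], [0.6057, -0.1806]] slot end [[0.5771, -0.1783], [0.5932, -0.1772]]
```

Estimates: stop at (0.468, −0.357) with yaw about 82°. Dock origin at about (0.5816, −0.032) with yaw about 90.8°. Now I'll move above the stop on an arc that stays clear of the base.

>>> {"method": "drive_tool", "body": {"rows": [[[-1,0.67,-1,0,-0.46],[-1,0.67,-1,0,-0.46],[-1,0.67,-1,0,-0.46],[-1,0.67,-1,0,-0.46],[-1,0.67,-1,0,-0.46]]]}}

```text
time_s: 0.82
tool_pos: [0.2418, 0.3805, 0.2312]
eef_rot: [[-0.877, 0.48, 0.0], [0.48, 0.877, -0.0], [-0.0, -0.0, -1.0]]
contact_force: [0.1, -0.2, -0.6]
grip_width: 0.0856
gripper_force: 0.0
```

>>> {"method": "drive_tool", "body": {"rows": [[[-1,0.67,-1,0,-0.46],[-1,0.67,-1,0,-0.46],[-1,0.67,-1,0,-0.46],[-1,0.67,-1,0,-0.46],[-1,0.67,-1,0,-0.46]]]}}

```text
time_s: 1.45
tool_pos: [0.3422, 0.2306, 0.2313]
eef_rot: [[-0.737, 0.676, 0.0], [0.676, 0.737, 0.0], [0.0, 0.0, -1.0]]
contact_force: [-0.3, 0.3, 0.7]
grip_width: 0.0855
gripper_force: 0.0
```

>>> {"method": "drive_tool", "body": {"rows": [[[-1,0.67,-1,0,-0.46],[-1,0.67,-1,0,-0.46],[-1,0.67,-1,0,-0.46],[-1,0.67,-1,0,-0.46],[-1,0.67,-1,0,-0.46]]]}}

```text
time_s: 2.08
tool_pos: [0.4426, 0.0808, 0.2313]
eef_rot: [[-0.555, 0.832, 0.0], [0.832, 0.555, 0.0], [0.0, 0.0, -1.0]]
contact_force: [0.5, 0.3, 0.2]
grip_width: 0.0855
gripper_force: 0.0
```

>>> {"method": "drive_tool", "body": {"rows": [[[-1,0.06,-1,0,-0.46],[-1,0.06,-1,0,-0.46],[-1,0.06,-1,0,-0.46],[-1,0.06,-1,0,-0.46],[-1,0.06,-1,0,-0.46]]]}}

```text
time_s: 2.7
tool_pos: [0.4501, -0.0692, 0.2312]
eef_rot: [[-0.34, 0.94, -0.001], [0.94, 0.34, 0.001], [0.001, -0.0, -1.0]]
contact_force: [0.2, -0.0, -0.1]
grip_width: 0.0855
gripper_force: 0.0
```

>>> {"method": "drive_tool", "body": {"rows": [[[-1,0.06,-1,0,-0.46],[-1,0.06,-1,0,-0.46],[-1,0.06,-1,0,-0.46],[-1,0.06,-1,0,-0.46],[-1,0.06,-1,0,-0.46]]]}}

```text
time_s: 3.32
tool_pos: [0.4593, -0.2188, 0.2312]
eef_rot: [[-0.106, 0.994, -0.0], [0.994, 0.106, 0.002], [0.002, -0.0, -1.0]]
contact_force: [0.2, -0.8, 0.2]
grip_width: 0.0855
gripper_force: 0.0
```

>>> {"method": "drive_tool", "body": {"rows": [[[-1,0.06,-1,0,-0.46],[-1,0.06,-1,0,-0.46],[-1,0.06,-0.9,0,-0.46],[-1,0,-0.5,0,-0.46],[-1,0,0,0,-0.46]]]}}

```text
time_s: 3.95
tool_pos: [0.4645, -0.3213, 0.2312]
eef_rot: [[0.138, 0.99, -0.001], [0.99, -0.138, 0.0], [0.0, -0.001, -1.0]]
contact_force: [0.6, 0.7, 0.3]
grip_width: 0.0855
gripper_force: 0.0
```

>>> {"method": "drive_tool", "body": {"rows": [[[-1,0.1,-1,-0.5,0],[-1,0,-0.2,-1,0],[-1,0,0,-1,0],[-1,0,0,-1,0],[-1,0,0,-0.6,0]]]}}

```text
time_s: 4.58
tool_pos: [0.4681, -0.3547, 0.1067]
eef_rot: [[0.133, 0.991, -0.002], [0.991, -0.133, 0.003], [0.002, -0.002, -1.0]]
contact_force: [1.2, -0.6, -0.1]
grip_width: 0.0856
gripper_force: 0.0
```

>>> {"method": "drive_tool", "body": {"rows": [[[-1,0,0,-1,0],[-1,0,0,-0.7,0],[-1,0,0,-0.3,0],[-1,0,0,0,0],[-1,0,0,0,0]]]}}

```text
time_s: 5.2
tool_pos: [0.4693, -0.3569, 0.0495]
eef_rot: [[0.133, 0.991, 0.002], [0.991, -0.133, -0.001], [-0.001, 0.002, -1.0]]
contact_force: [0.5, 0.4, 0.4]
grip_width: 0.0851
gripper_force: 0.0
```

Run:
```python
from h import *
c=cam('scene')
s=read_state();print(s['tool_pos'])
u=w2p(c,[[.468,-.357,.062]])[0].astype(int);print(u)
a=c['pixels'][max(u[1]-50,0):u[1]+50,max(u[0]-70,0):u[0]+70]
cv2.imwrite('pics/g1.png',cv2.cvtColor(cv2.resize(a,None,fx=5,fy=5,interpolation=cv2.INTER_CUBIC),4))
```

```text
[ 0.4692754  -0.35696272  0.04949414]
[188 209]
```

View pics/g1.png

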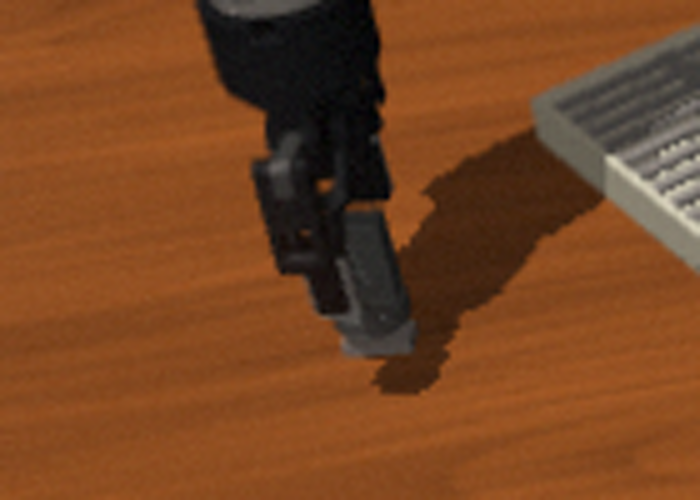

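The crop shows the front finger at about (320,240) and the wing at about (380,270). I'll check by projection whether that offset is just parallax.

Run:
```python
from h import *
c=cam('scene')
o=np.array([118,159])
for X in([.469+.05,-.357+.011,.062],[.469+.05,-.357-.011,.062],[.469,-.357+.018,.07],[.469,-.357-.018,.07],[.469,-.357,0],[.469,-.357,.084]): print(X,((w2p(c,[X])[0]-o)*5).round())
```

```text
[0.519, -0.346, 0.062] [372. 311.]
[0.519, -0.368, 0.062] [327. 318.]
[0.469, -0.33899999999999997, 0.07] [387. 234.]
[0.469, -0.375, 0.07] [314. 245.]
[0.469, -0.357, 0] [381. 343.]
[0.469, -0.357, 0.084] [344. 217.]
```

The offset matches the 8° tool yaw, so the alignment is good. Closing the gripper.

>>> {"method": "drive_tool", "body": {"rows": [[[1,0,0,0,0],[1,0,0,0,0],[1,0,0,0,0],[1,0,0,0,0],[1,0,0,0,0]]], "grip_force": 80}}

```text
time_s: 5.92
tool_pos: [0.4687, -0.3563, 0.0484]
eef_rot: [[0.133, 0.991, 0.0], [0.991, -0.133, -0.0], [0.0, 0.0, -1.0]]
contact_force: [-0.9, -0.5, 0.6]
grip_width: 0.015
gripper_force: 78.0
```

>>> {"method": "drive_tool", "body": {"rows": [[[1,0,0,0,0],[1,0,0,0,0],[1,0,0,0,0],[1,0,0,0,0],[1,0,0,0,0]]]}}

```text
time_s: 6.55
tool_pos: [0.4687, -0.3563, 0.0484]
eef_rot: [[0.133, 0.991, 0.0], [0.991, -0.133, -0.0], [-0.0, 0.0, -1.0]]
contact_force: [1.4, 0.6, 1.2]
grip_width: 0.0152
gripper_force: 78.0
```

>>> {"method": "drive_tool", "body": {"rows": [[[1,0,0,0.5,0],[1,0,0,1,0],[1,0.5,0.5,0.5,0.3],[1,0.5,0.8,0,0.3],[1,0.5,0.8,0,0.3]]]}}

```text
time_s: 7.18
tool_pos: [0.5154, -0.2907, 0.1086]
eef_rot: [[0.035, 0.999, 0.001], [0.999, -0.035, 0.001], [0.001, 0.001, -1.0]]
contact_force: [0.8, 0.2, -2.6]
grip_width: 0.0151
gripper_force: 78.1
```

>>> {"method": "drive_tool", "body": {"rows": [[[1,0.5,0.8,0,0.3],[1,0.5,0.8,0,0.2],[1,0.5,0.8,0,0],[1,0.5,0.8,0,0],[1,0.2,0.8,0,0]]]}}

```text
time_s: 7.8
tool_pos: [0.5813, -0.1698, 0.1081]
eef_rot: [[-0.018, 1.0, 0.0], [1.0, 0.018, 0.001], [0.001, 0.0, -1.0]]
contact_force: [0.5, 0.1, -1.9]
grip_width: 0.015
gripper_force: 78.0
```

>>> {"method": "drive_tool", "body": {"rows": [[[1,0.1,0.8,0,0],[1,0,0.7,0,0],[1,0,0.4,0,0],[1,0,0.14,0,0],[1,0,0,0,0]]]}}

```text
time_s: 8.43
tool_pos: [0.5826, -0.1123, 0.1084]
eef_rot: [[-0.014, 1.0, 0.0], [1.0, 0.014, -0.001], [-0.001, 0.0, -1.0]]
contact_force: [-0.5, -0.4, -1.7]
grip_width: 0.0151
gripper_force: 78.0
```

Run:
```python
from h import *
s=read_state();print(s['tool_pos'],s['eef_rot'][:,0] if hasattr(s['eef_rot'],'shape') else s['eef_rot'],s['contact_force'],s['q'])
c=cam('scene');t=cam('top')
def crop(c,X,k,w,h):
    u=w2p(c,[X])[0].astype(int);x0=u[0]-w;y0=u[1]-h;print(x0,y0)
    return cv2.resize(c['pixels'][y0:y0+2*h,x0:x0+2*w],None,fx=k,fy=k,interpolation=cv2.INTER_CUBIC)
A=crop(c,[.583,-.112,.04],8,50,35);B=crop(t,[.583,-.112,.04],8,50,37)[:0]
cv2.imwrite('pics/s1.png',cv2.cvtColor(A,4))
```

```text
[ 0.58261529 -0.11233626  0.10837215] [-1.36111016e-02  9.99907225e-01 -5.29300785e-04] [-0.47999054 -0.44961762 -1.72334743] [-0.35058452  0.58497111  0.76365994  1.58487051 -0.43162909  1.14745253
  0.52361503]
241 194
304 142
```

View pics/s1.png

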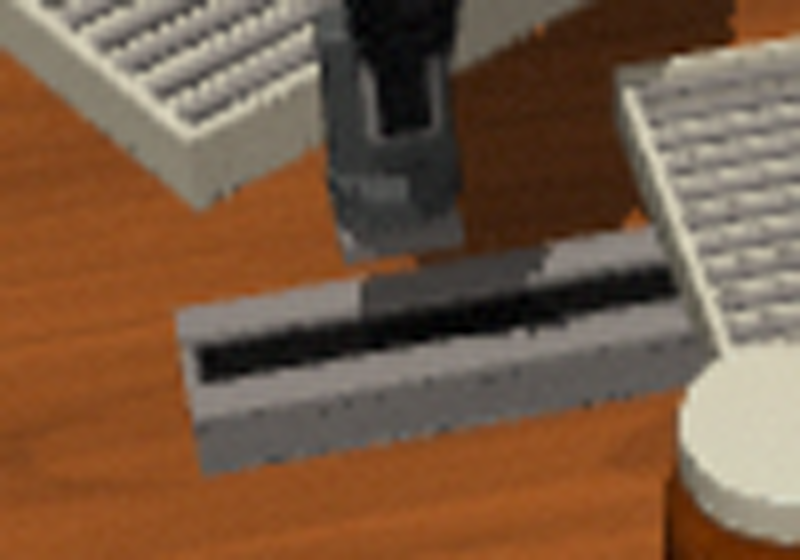

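The crop shows the head hanging above the rail, with its front lower edge running (347,262)–(462,243). The rail's top edges are (178,313)–(650,228) at the back and (195,420)–(700,337) at the front. Next is the lateral offset.

Run:
```python
from h import *
c=cam('scene')
S=lambda p,z:p2w(c,(np.array(p,float)+.5)/8-.5+[241,194],z)[:,:2]
for n,p in dict(back=[[178,313],[650,228]],slotb=[[197,350],[668,268]],slotf=[[200,383],[680,293]],front=[[195,420],[700,337]]).items():
    q=S(p,.024); x=np.interp(-.112,q[:,1],q[:,0]); print(n,q.round(4).tolist(),'x at -.112',x.round(4),'yaw',np.degrees(np.arctan2(*(q[1]-q[0])[::-1])).round(2))
q=S([[347,262],[462,243]],.060);print('head front edge',q.round(4).tolist())
```

```text
back [[0.5602, -0.1823], [0.5576, -0.0318]] x at -.112 0.559 yaw 90.98
slotb [[0.5782, -0.1785], [0.5775, -0.0307]] x at -.112 0.5779 yaw 90.28
slotf [[0.5929, -0.1792], [0.5897, -0.0298]] x at -.112 0.5914 yaw 91.23
front [[0.6082, -0.1825], [0.6104, -0.0286]] x at -.112 0.6092 yaw 89.18
head front edge [[0.5904, -0.1312], [0.5905, -0.0965]]
```

Both cameras put the rail centre at x≈0.583, and the TCP is at 0.5826. Descend and feel.

>>> {"method": "drive_tool", "body": {"rows": [[[1,0,0,-0.5,0],[1,0,0,-0.4,0],[1,0,0,-0.2,0],[1,0,0,-0.1,0],[1,0,0,-0.05,0]]]}}

```text
time_s: 9.2
tool_pos: [0.5827, -0.1122, 0.0707]
eef_rot: [[-0.014, 1.0, 0.0], [1.0, 0.014, -0.0], [-0.0, 0.0, -1.0]]
contact_force: [0.6, 0.2, -0.2]
grip_width: 0.0151
gripper_force: 78.0
```

>>> {"method": "drive_tool", "body": {"rows": [[[1,0,0,-0.05,0],[1,0,0,-0.05,0],[1,0,0,0,0],[1,0,0,0,0],[1,0,0,0,0]]]}}

```text
time_s: 9.82
tool_pos: [0.5827, -0.1121, 0.0679]
eef_rot: [[-0.014, 1.0, 0.0], [1.0, 0.014, -0.0], [-0.0, 0.0, -1.0]]
contact_force: [0.3, 0.5, -1.4]
grip_width: 0.0152
gripper_force: 78.0
```

The head is in the slot. Lower it onto the strip.

>>> {"method": "drive_tool", "body": {"rows": [[[1,0,0,-0.06,0],[1,0,0,-0.05,0],[1,0,0,-0.03,0],[1,0,0,-0.02,0],[1,0,0,0,0]]]}}

```text
time_s: 10.45
tool_pos: [0.5826, -0.1121, 0.063]
eef_rot: [[-0.014, 1.0, -0.0], [1.0, 0.014, 0.0], [0.0, -0.0, -1.0]]
contact_force: [0.2, -0.1, -2.4]
grip_width: 0.0151
gripper_force: 78.0
```

>>> {"method": "drive_tool", "body": {"rows": [[[1,0,0,-0.02,0],[1,0,0,0,0],[1,0,0,0,0],[1,0,0,0,0],[1,0,0,0,0]]]}}

```text
time_s: 11.08
tool_pos: [0.5827, -0.1121, 0.0625]
eef_rot: [[-0.014, 1.0, 0.0], [1.0, 0.014, -0.0], [-0.0, 0.0, -1.0]]
contact_force: [-0.0, -0.2, -1.2]
grip_width: 0.0151
gripper_force: 78.2
```

>>> {"method": "drive_tool", "body": {"rows": [[[1,-0.005,0.4,0,0],[1,-0.005,0.4,0,0],[1,-0.005,0.4,0,0],[1,-0.005,0.3,0,0],[1,0,0,0,0]]]}}

```text
time_s: 11.7
tool_pos: [0.5822, -0.0652, 0.0625]
eef_rot: [[-0.016, 1.0, 0.0], [1.0, 0.016, 0.001], [0.001, 0.0, -1.0]]
contact_force: [0.6, 0.5, -1.4]
grip_width: 0.015
gripper_force: 78.3
```

>>> {"method": "drive_tool", "body": {"rows": [[[1,0,0.1,0,0],[1,0,0.1,0,0],[1,0,0.1,0,0],[1,0,0,0,0],[1,0,0,0,0]]]}}

```text
time_s: 12.32
tool_pos: [0.5821, -0.0579, 0.0624]
eef_rot: [[-0.014, 1.0, 0.0], [1.0, 0.014, 0.0], [0.0, 0.0, -1.0]]
contact_force: [-0.5, 0.4, -0.9]
grip_width: 0.0147
gripper_force: 78.4
```

>>> {"method": "drive_tool", "body": {"rows": [[[1,0,0.05,0,0],[1,0,0.05,0,0],[1,0,0.05,0,0],[1,0,0.05,0,0],[1,0,0.05,0,0]]]}}

```text
time_s: 12.95
tool_pos: [0.5821, -0.0505, 0.0624]
eef_rot: [[-0.014, 1.0, 0.0], [1.0, 0.014, -0.0], [-0.0, 0.0, -1.0]]
contact_force: [-0.6, -2.0, -0.5]
grip_width: 0.0153
gripper_force: 78.4
```

>>> {"method": "drive_tool", "body": {"rows": [[[1,0,0.04,0,0],[1,0,0.04,0,0],[1,0,0.04,0,0],[1,0,0,0,0],[1,0,0,0,0]]]}}

```text
time_s: 13.58
tool_pos: [0.582, -0.0473, 0.0624]
eef_rot: [[-0.013, 1.0, 0.0], [1.0, 0.013, -0.0], [-0.0, 0.0, -1.0]]
contact_force: [0.4, -2.2, -1.0]
grip_width: 0.015
gripper_force: 78.3
```

>>> {"method": "drive_tool", "body": {"rows": [[[1,0,0.04,0,0],[1,0,0.04,0,0],[1,0,0.04,0,0],[1,0,0,0,0],[1,0,0,0,0]]]}}

```text
time_s: 14.2
tool_pos: [0.5821, -0.0431, 0.0624]
eef_rot: [[-0.014, 1.0, 0.0], [1.0, 0.014, 0.0], [0.0, 0.0, -1.0]]
contact_force: [0.1, -2.4, -0.2]
grip_width: 0.0154
gripper_force: 78.4
```

>>> {"method": "drive_tool", "body": {"rows": [[[1,0,0.03,0,0],[1,0,0.03,0,0],[1,0,0.03,0,0],[1,0,0,0,0],[1,0,0,0,0]]]}}

```text
time_s: 14.82
tool_pos: [0.582, -0.0406, 0.0624]
eef_rot: [[-0.014, 1.0, 0.0], [1.0, 0.014, 0.0], [0.0, 0.0, -1.0]]
contact_force: [0.4, -2.0, -0.2]
grip_width: 0.0154
gripper_force: 78.4
```

>>> {"method": "drive_tool", "body": {"rows": [[[1,0,0.03,0,0],[1,0,0.03,0,0],[1,0,0.03,0,0],[1,0,0,0,0],[1,0,0,0,0]]]}}

```text
time_s: 15.45
tool_pos: [0.582, -0.0378, 0.0624]
eef_rot: [[-0.014, 1.0, 0.0], [1.0, 0.014, 0.0], [0.0, 0.0, -1.0]]
contact_force: [-0.3, -2.1, -0.2]
grip_width: 0.015
gripper_force: 78.4
```

>>> {"method": "drive_tool", "body": {"rows": [[[1,0,0.03,0,0],[1,0,0.03,0,0],[1,0,0.03,0,0],[1,0,0,0,0],[1,0,0,0,0]]]}}

```text
time_s: 16.08
tool_pos: [0.582, -0.0352, 0.0624]
eef_rot: [[-0.014, 1.0, 0.0], [1.0, 0.014, 0.0], [0.0, 0.0, -1.0]]
contact_force: [-0.3, -2.1, -0.0]
grip_width: 0.015
gripper_force: 78.4
```

>>> {"method": "drive_tool", "body": {"rows": [[[1,0,0.03,0,0],[1,0,0.03,0,0],[1,0,0.02,0,0],[1,0,0,0,0],[1,0,0,0,0]]]}}

```text
time_s: 16.7
tool_pos: [0.582, -0.0328, 0.0624]
eef_rot: [[-0.014, 1.0, 0.0], [1.0, 0.014, 0.0], [0.0, 0.0, -1.0]]
contact_force: [-0.6, -2.0, 0.3]
grip_width: 0.0151
gripper_force: 78.4
```

>>> {"method": "drive_tool", "body": {"rows": [[[1,0,0.03,0,0],[1,0,0.03,0,0],[1,0,0.03,0,0],[1,0,0,0,0],[1,0,0,0,0]]]}}

```text
time_s: 17.32
tool_pos: [0.5819, -0.031, 0.0625]
eef_rot: [[-0.013, 1.0, -0.0], [1.0, 0.013, -0.001], [-0.001, -0.0, -1.0]]
contact_force: [-0.8, -4.6, 0.6]
grip_width: 0.0152
gripper_force: 78.4
```

>>> {"method": "drive_tool", "body": {"rows": [[[1,0,0.03,0,0],[1,0,0.03,0,0],[1,0,0.02,0,0],[1,0,0,0,0],[1,0,0,0,0]]]}}

```text
time_s: 17.95
tool_pos: [0.5819, -0.0296, 0.0625]
eef_rot: [[-0.012, 1.0, 0.0], [1.0, 0.012, -0.002], [-0.002, 0.0, -1.0]]
contact_force: [-0.4, -5.9, -0.6]
grip_width: 0.0151
gripper_force: 78.4
```

>>> {"method": "drive_tool", "body": {"rows": [[[1,0,0.03,0,0],[1,0,0.03,0,0],[1,0,0.02,0,0],[1,0,0,0,0],[1,0,0,0,0]]]}}

```text
time_s: 18.58
tool_pos: [0.5819, -0.0285, 0.0625]
eef_rot: [[-0.012, 1.0, 0.0], [1.0, 0.012, -0.004], [-0.004, 0.0, -1.0]]
contact_force: [0.1, -8.3, -1.9]
grip_width: 0.0149
gripper_force: 78.4
```

Run:
```python
from h import *
s=read_state();print(s['tool_pos'],s['contact_force'],s['moment'],s['q'],s['eef_rot'][:,2])
```

```text
[ 0.58188172 -0.02849024  0.06251749] [ 0.13324931 -8.26583665 -1.87454819] [-1.85969193  0.11713085  0.00613784] [-0.48785073  0.6156944   0.73835945  1.66321112 -0.46141703  1.04462362
  0.4071518 ] [ 2.65128279e-04 -4.12409610e-03 -9.99991461e-01]
```

About 8 N in all, of which roughly 6 N is spring. Now press down.

>>> {"method": "drive_tool", "body": {"rows": [[[1,0,0,-0.03,0],[1,0,0,-0.03,0],[1,0,0,-0.03,0],[1,0,0,-0.03,0],[1,0,0,0,0]]], "grip_force": 110}}

```text
time_s: 19.2
tool_pos: [0.582, -0.0286, 0.061]
eef_rot: [[-0.012, 1.0, 0.001], [1.0, 0.012, -0.003], [-0.003, 0.001, -1.0]]
contact_force: [-3.3, -6.7, 10.7]
grip_width: 0.0151
gripper_force: 109.2
```

>>> {"method": "drive_tool", "body": {"rows": [[[1,0,0,-0.03,0],[1,0,0,-0.03,0],[1,0,0,0,0],[1,0,0,0,0],[1,0,0,0,0]]]}}

```text
time_s: 19.82
tool_pos: [0.582, -0.0286, 0.0595]
eef_rot: [[-0.011, 1.0, 0.001], [1.0, 0.011, -0.003], [-0.003, 0.001, -1.0]]
contact_force: [-5.0, -6.5, 12.5]
grip_width: 0.0145
gripper_force: 109.4
```

>>> {"method": "drive_tool", "body": {"rows": [[[1,-0.02,0,-0.03,0],[1,-0.01,0,-0.03,0],[1,0,0,0,0],[1,0,0,0,0],[1,0,0,0,0]]]}}

```text
time_s: 20.45
tool_pos: [0.582, -0.0286, 0.0583]
eef_rot: [[-0.012, 1.0, 0.003], [1.0, 0.012, -0.003], [-0.003, 0.003, -1.0]]
contact_force: [-4.8, -6.4, 13.1]
grip_width: 0.0147
gripper_force: 109.5
```

>>> {"method": "drive_tool", "body": {"rows": [[[1,0,0,0,0.5],[1,0,0,0,0.5],[1,0,0,0,0.5],[1,0,0,0,0.5],[1,0,0,0,0.5]]]}}

```text
time_s: 21.08
tool_pos: [0.5844, -0.0286, 0.0586]
eef_rot: [[-0.271, 0.963, 0.008], [0.963, 0.271, -0.003], [-0.005, 0.007, -1.0]]
contact_force: [0.3, -7.4, 10.2]
grip_width: 0.015
gripper_force: 109.2
```

The sideways load let the tool drift +2.4 mm in x once the head left the slot. I'll bring it back by 3 mm and go on turning.

>>> {"method": "drive_tool", "body": {"rows": [[[1,-0.05,0,0,0.3],[1,-0.04,0,0,0.4],[1,0,0,0,0.5],[1,0,0,0,0.5],[1,0,0,0,0.5]]]}}

```text
time_s: 21.7
tool_pos: [0.5837, -0.0287, 0.0594]
eef_rot: [[-0.484, 0.875, 0.012], [0.875, 0.484, -0.004], [-0.009, 0.009, -1.0]]
contact_force: [2.7, -6.7, 10.4]
grip_width: 0.0146
gripper_force: 109.2
```

>>> {"method": "drive_tool", "body": {"rows": [[[1,-0.02,0,-0.04,0.3],[1,-0.02,0,-0.03,0.4],[1,0,0,0,0.5],[1,0,0,0,0.5],[1,0,0,0,0.5]]]}}

```text
time_s: 22.32
tool_pos: [0.5826, -0.029, 0.058]
eef_rot: [[-0.67, 0.742, 0.013], [0.742, 0.67, -0.003], [-0.011, 0.007, -1.0]]
contact_force: [0.5, -7.4, 14.1]
grip_width: 0.0146
gripper_force: 109.7
```

Run:
```python
from h import *
s=read_state();print(s['tool_pos'],s['contact_force'],s['moment'],s['q'])
```

```text
[ 0.58264892 -0.02897487  0.05802684] [ 0.51103645 -7.44022933 14.0743273 ] [-1.7001625 -0.2068003 -0.3660917] [-0.37459887  0.56885716  0.55944491  1.67367703 -0.34730834  0.98655388
  1.03845193]
```

>>> {"method": "drive_tool", "body": {"rows": [[[1,0,0,0,0.5],[1,0,0,0,0.5],[1,0,0,0,0.6],[1,0,0,0,0.6],[1,0,0,0,0.6]]]}}

```text
time_s: 22.95
tool_pos: [0.581, -0.0295, 0.0575]
eef_rot: [[-0.856, 0.517, 0.009], [0.517, 0.856, -0.004], [-0.01, 0.001, -1.0]]
contact_force: [-0.5, -7.8, 12.5]
grip_width: 0.0149
gripper_force: 109.5
```

>>> {"method": "drive_tool", "body": {"rows": [[[1,0.02,0,0,0.6],[1,0.02,0,0,0.6],[1,0,0,0,0.6],[1,0,0,0,0.6],[1,0,0,0,0.5]]]}}

```text
time_s: 23.58
tool_pos: [0.5808, -0.0301, 0.057]
eef_rot: [[-0.971, 0.238, 0.006], [0.238, 0.971, -0.005], [-0.007, -0.003, -1.0]]
contact_force: [-1.5, -8.2, 13.3]
grip_width: 0.0148
gripper_force: 109.5
```

>>> {"method": "drive_tool", "body": {"rows": [[[1,0.02,0,0,0.6],[1,0.01,0,0,0.6],[1,0,0,0,0.6],[1,0,0,0,0.5],[1,0,0,0,0]]]}}

```text
time_s: 24.2
tool_pos: [0.5818, -0.0306, 0.057]
eef_rot: [[-1.0, 0.0, 0.006], [0.0, 1.0, -0.005], [-0.006, -0.005, -1.0]]
contact_force: [-1.4, -8.9, 12.8]
grip_width: 0.0151
gripper_force: 109.4
```

Run:
```python
from h import *
s=read_state();print(s['tool_pos'],s['contact_force'],s['moment'],s['q'])
```

```text
[ 0.58184578 -0.03059216  0.05696048] [-1.36816707 -8.94785794 12.7614162 ] [-2.2252201   0.59327696 -0.00477404] [-0.23428523  0.54019572  0.3572975   1.66436585 -0.21397723  0.96950467
  1.76731244]
```

Turned across the slot and still pressing with 9 N. Let it rise.

>>> {"method": "drive_tool", "body": {"rows": [[[1,0,0,0.04,0],[1,0,0,0.04,0],[1,0,0,0.03,0],[1,0,0,0.03,0],[1,0,0,0,0]]]}}

```text
time_s: 24.82
tool_pos: [0.5818, -0.0305, 0.0602]
eef_rot: [[-1.0, 0.0, 0.006], [0.0, 1.0, -0.006], [-0.006, -0.006, -1.0]]
contact_force: [-0.6, -9.1, 7.5]
grip_width: 0.0148
gripper_force: 108.5
```

>>> {"method": "drive_tool", "body": {"rows": [[[1,0,0,0.02,0],[1,0,0,0.02,0],[1,0,0,0,0],[1,0,0,0,0],[1,0,0,0,0]]]}}

```text
time_s: 25.45
tool_pos: [0.5818, -0.0305, 0.0603]
eef_rot: [[-1.0, 0.0, 0.006], [0.0, 1.0, -0.006], [-0.006, -0.006, -1.0]]
contact_force: [2.5, -9.1, 2.4]
grip_width: 0.0147
gripper_force: 107.9
```

>>> {"method": "drive_tool", "body": {"rows": [[[1,0,0,0.03,0],[1,0,-0.03,0,0],[1,0,-0.03,0,0],[1,0,0,0,0],[1,0,0,0,0]]]}}

```text
time_s: 26.08
tool_pos: [0.5818, -0.0306, 0.0604]
eef_rot: [[-1.0, -0.001, 0.005], [-0.001, 1.0, -0.004], [-0.005, -0.004, -1.0]]
contact_force: [3.5, -7.7, -1.7]
grip_width: 0.0148
gripper_force: 107.8
```

>>> {"method": "drive_tool", "body": {"rows": [[[1,0,-0.03,0,0],[1,0,-0.03,0,0],[1,-0.02,-0.03,0,0],[1,-0.02,0,0,0],[1,0,0,0,0]]]}}

```text
time_s: 26.7
tool_pos: [0.5816, -0.0309, 0.0604]
eef_rot: [[-1.0, -0.002, 0.007], [-0.002, 1.0, -0.001], [-0.007, -0.002, -1.0]]
contact_force: [5.9, -5.2, -3.3]
grip_width: 0.0146
gripper_force: 107.6
```

>>> {"method": "drive_tool", "body": {"rows": [[[1,0,-0.03,0,0],[1,0,-0.03,0,0],[1,0,0,0,0],[1,0,0,0,0],[1,0,0,0,0]]]}}

```text
time_s: 27.32
tool_pos: [0.5816, -0.0311, 0.0604]
eef_rot: [[-1.0, -0.003, 0.007], [-0.003, 1.0, 0.001], [-0.007, 0.001, -1.0]]
contact_force: [5.3, -4.1, -3.9]
grip_width: 0.0148
gripper_force: 107.7
```

>>> {"method": "drive_tool", "body": {"rows": [[[1,0.03,-0.03,-0.02,0],[1,0.03,-0.03,-0.02,0],[1,0.02,-0.02,0,0],[1,0,0,0,0],[1,0,0,0,0]]]}}

```text
time_s: 27.95
tool_pos: [0.5819, -0.0314, 0.0603]
eef_rot: [[-1.0, -0.004, 0.003], [-0.004, 1.0, 0.004], [-0.003, 0.004, -1.0]]
contact_force: [0.1, 0.7, 8.5]
grip_width: 0.0146
gripper_force: 109.5
```

>>> {"method": "drive_tool", "body": {"rows": [[[1,0,0,0.03,0],[1,0,0,0,0],[1,0,0,0,0],[1,0,0,0,0],[1,0,0,0,0]]]}}

```text
time_s: 28.58
tool_pos: [0.5819, -0.0315, 0.0604]
eef_rot: [[-1.0, -0.004, 0.003], [-0.004, 1.0, 0.004], [-0.003, 0.004, -1.0]]
contact_force: [1.2, 1.8, 6.2]
grip_width: 0.0148
gripper_force: 109.1
```

>>> {"method": "drive_tool", "body": {"rows": [[[1,0,0.02,0.03,0],[1,0,0.02,0.02,0],[1,0,0,0,0],[1,0,0,0,0],[1,0,0,0,0]]]}}

```text
time_s: 29.2
tool_pos: [0.5818, -0.0315, 0.0604]
eef_rot: [[-1.0, -0.004, 0.002], [-0.004, 1.0, 0.002], [-0.002, 0.002, -1.0]]
contact_force: [4.8, 2.0, -1.3]
grip_width: 0.015
gripper_force: 108.1
```

>>> {"method": "drive_tool", "body": {"rows": [[[0.5,0,0,0,0],[0.2,0,0,0,0],[0,0,0,0,0],[0,0,0,0,0],[0,0,0,0,0]]]}}

```text
time_s: 29.82
tool_pos: [0.5804, -0.0329, 0.0606]
eef_rot: [[-1.0, -0.003, -0.0], [-0.003, 1.0, 0.0], [0.0, 0.0, -1.0]]
contact_force: [0.7, -0.3, 0.0]
grip_width: 0.0428
gripper_force: 0.0
```

Released with no load on the tool. Go straight up and look.

>>> {"method": "drive_tool", "body": {"rows": [[[0,0,0,0.3,0],[0,0,0,0.6,0],[0,0,0,1,0],[0,0,0,1,0],[0,0,0,1,0]]]}}

```text
time_s: 30.45
tool_pos: [0.581, -0.0331, 0.1803]
eef_rot: [[-1.0, -0.003, 0.002], [-0.003, 1.0, -0.0], [-0.002, -0.0, -1.0]]
contact_force: [0.4, 0.6, -0.3]
grip_width: 0.0428
gripper_force: 0.0
```

>>> {"method": "drive_tool", "body": {"rows": [[[0,-0.8,0,1,0],[0,-1,0,0.5,0],[0,-1,0,0,0],[0,-1,0,0,0],[0,0,0,0,0]]]}}

```text
time_s: 31.08
tool_pos: [0.4652, -0.0332, 0.2243]
eef_rot: [[-1.0, -0.002, 0.002], [-0.002, 1.0, 0.001], [-0.002, 0.001, -1.0]]
contact_force: [-0.2, 0.0, 0.6]
grip_width: 0.0427
gripper_force: 0.0
```

Run:
```python
from h import *
c=cam('scene')
x0,y0=255,185
A=cv2.resize(c['pixels'][y0:y0+75,x0:x0+100],None,fx=8,fy=8,interpolation=cv2.INTER_CUBIC)
for X in([.5815,-.031,.096],[.5815,-.031,.03]): print(((w2p(c,[X])[0]-[x0,y0]+.5)*8-.5).round())
print(((w2p(c,[[.5815,-.01,.048]])[0]-[x0,y0]+.5)*8-.5).round())
cv2.imwrite('pics/f1.png',cv2.cvtColor(A,4))
```

```text
[555. 168.]
[558. 334.]
[623. 279.]
```

View pics/f1.png

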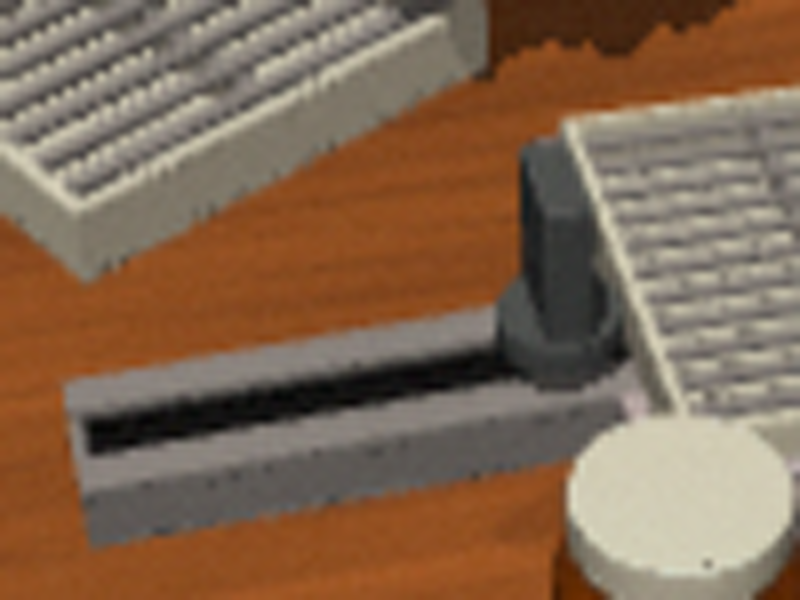

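The stop stands upright with its wing across the slot and its collar against the tray, at about (560,330). Nothing else has moved. Handing in.

```bash
python3 -c "
from h import *
print(order.hand_in())"
```

```text
the job is handed in; nothing more can be done
None
```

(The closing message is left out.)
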